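# Nip a bush in the ring-closed chuck

## Task

Stand the loose steel bush on end on top of the bench chuck, between the open jaw and the V stop, and let it go. Then grip only the slim knurled ring - not the fixed rings right above and below it - and turn it clockwise (seen from above) until the jaw holds the bush against the stop with about 10 newtons, never more than 20, and let go of the ring. Leave the nut, bolt, marker and tool bit where they lie.

Things in the scene. Friction and masses are not known exactly. Their poses are not given: they have to be found in the camera images.
- bush_mid (a point): Centre (half-way up) of the loose bush: a plain steel cylinder 24 mm in diameter and 22 mm tall with a 14 mm hole in its upper end, standing on end on the worktop, z up. About 80 g.
- chuck_top (a point): Centre of the chuck's flat top face, on its axis, 62 mm above the worktop. On this face, along this frame's x axis: a sprung jaw at the -x side and a fixed V stop, 12 mm tall, at the +x side. The stop was set by hand: a bush lying in its V has its axis somewhere from x = -2 to +6 mm here, not measured. Stand the bush at y = 0, its axis 15 mm or a little more in +x from the jaw's face.
- ring_mid (a point): Centre of the slim knurled ring, half-way up its 12 mm thickness (ring from 39 to 51 mm above the worktop); this frame does not turn with it. 62 mm grip diameter. Turns about the vertical, clockwise seen from above to close: 20 mm of jaw travel per radian, 1.5 rad in all, 0 to 0.15 of it used at the start. Turns stiffly (0.45 N m), stays where left; resists more by 0.02 N m per newton of jaw force.
- jaw: The jaw's steel pad, 15 mm wide, 11 mm tall; origin at the centre of its face to the bush, 6 mm above the chuck's top; +x points to the bush, its way of travel. Its collar reaches 13 mm behind the face. The pad rides on a spring of 5 N per mm with 5.5 mm of travel: once the bush is against the stop, the jaw force grows by 100 N per radian of ring.
- upper_ring: Upper fixed ring of the chuck, right above the slim ring (1 mm gap): 54 mm diameter, 52 to 62 mm above the worktop, so the slim ring stands 4 mm proud of it all round; origin at the centre of its underside, z up.
- lower_ring: Lower fixed ring of the chuck, right below the slim ring (1 mm gap): 86 mm diameter, 27 to 38 mm above the worktop, so fingers come down on it if too low; under it a grey round flange, 100 mm diameter, bolted to the worktop. Origin at the centre of its underside, z up.
- nut: Bystander: hexagon nut 24x27 mm, 13 mm tall, lying flat; origin at the centre of its underside.
- bolt: Bystander: hexagon bolt 52 mm long, 18 mm head, lying; origin under its middle.
- marker_pen: Bystander: marker pen 130 mm long, 16 mm thick, lying; origin under its middle.
- bit: Bystander: square lathe tool bit 120x13x13 mm, lying; origin under its middle.
Not all that is in view belongs to the job. Of the things that look like the part that bears chuck_top, the middle-sized one is meant.

How it is judged:
By the outcome, as a careful person would: the job done as asked, in the order asked, and still so for the second after the job is handed in, with the robot touching nothing.
It also fails if it takes over 58 s, if anything falls off the work surface, if the arm or the gripper's body presses on something with over 40 N, if the wrist force passes 120 N, or if a joint passes its speed limit or range.

## Robot

A 6-joint arm with a two-finger parallel gripper is mounted at the origin on a cart in front of the work surface, level with it; the furniture and walls round the work are solid. World frame = base frame: x ahead of the robot, y to its left, z up, the work surface at z = 0. Lengths are in m, angles in rad, forces in N, time in s.
With the tool pointing down it reaches from about 0.4 to 0.925 m from the base axis. Payload 12.5 kg.
Tool frame: the origin (TCP) lies midway between the tips of the shut fingers; the grasp point (between the pads) lies 19 mm behind it (robot.pinch_z is the distance from the TCP to the grasp point, in m); z points along the fingers, x is the direction in which the jaws open and shut, and the axes are right-handed (so a half turn about z gives the same grasp; the last joint's range is limited). The gripper opens to 95 mm and grips with 3 to 60 N. Pads are 20 mm wide; open, the fingers measure 119 mm over their backs; the gripper's body (75 mm by 180 mm) begins 59 mm behind the grasp point.
Start: joints at [-1.265, 0.491, 1.559, -0, 1.092, -0.106], TCP at [0.25, -0.573, 0.215] pointing down, gripper open.
Joint ranges: [-3.1, 3.1], [-0.84, 2.19], [0.05, 2.79], [-1.13, 4.28], [0.06, 2.93], [-2.69, 2.69]. Speed limits (rad/s): [2.22, 2.22, 2.79, 3.14, 3.14, 3.14].

## Interface

Orientations are given as a rotation vector (axis times angle).
In Python, from workcell import telemetry, optics, hand_in, robot gives the robot as it stands.
- The arm moves only by the tool drive_tool, never from a script. Its argument "targets" is a list of rows, each a list of 7 numbers: the shift along the world's x, y, z in units of 0.025 m (1.0 is 0.025 m), then the turn, a rotation vector about the world's x, y, z in units of 0.1 rad (1.0 is 0.1 rad), then the closure, from 0 (fully open) to 1 (shut). A call has 1 to 20 rows; each row shifts and turns the commanded pose from where the row before left it; what a row does not reach is not made up. A row lasts 1/10 s, in which the tool goes at most 50 mm and 8.59 degrees, less where a joint would pass 70% of its speed; a pose out of reach is approached as far as the arm can. A call with a number of a shift or a turn outside -1 to 1 is refused whole. A call with a gripper value outside its range is refused whole. The fingers move at their own pace and stop on an object; "squeeze" is the grip in N (left out, the last holds). Time passes only in rows, so rows that do not move let the fingers close. It gives the time, the measured TCP pose, the force and the opening at its end, in the units of the state.
- telemetry.read_state(): the state, without advancing time (a new reading comes with each control period).
- optics.snapshot(name): name is "side" or "top"; returns a dict with "image" (420x560x3 uint8, red, green, blue), "fx", "fy", "cx", "cy" (pixels), "pose" (4x4, takes a point from camera to world coordinates). Camera axes: x right, y down, z forward; pixel columns grow to the right and rows downward; lengths in m; the calibration is good to about 2 mm. A picture is of the moment at which its call begins. There is no depth.
- hand_in(): hands the job in, once; it reports no verdict.
The state is a dict: "time_s": time; "q": joint angles; "joint_vel": joint speeds; "joint_efforts": joint torques, N m; "position": TCP position; "orientation": TCP orientation; "ft_force": force on the tool from outside, world axes, zero at the start; "ft_torque": the same for the moment, N m; "width": opening from 0.0 (shut) to 1.0 (fully open).
Only numpy, scipy, OpenCV 4.12 (cv2) and the standard library are available. Lean on these libraries where they do the work, as an engineer would, in place of code of your own. Each camera call takes 0.05 s, during which the arm holds its last target. There are 200 camera calls.

## Working session

There is one attempt and no reset: what is moved stays moved. The work goes in short steps, Python scripts to look and compute and a tool call to move; the robot and the scene stay as the last step left them, time stands still between calls to the robot, and variables do not carry over. Pictures are saved under pics/ and viewed, about 8 in all and at most 12, crops included, and the job is handed in when it is done.

Besides the shell and the picture viewer there is one more tool, called after "Emit:" as name(argument=value, ...), one argument or row to a line, values as JSON. drive_tool: Moves the arm, as the interface text tells. Shifts and turns lie within -1 to 1; 1 stands for 0.025 m of shift or 0.1 rad of turn. Its arguments: {"type":"object","properties":{"targets":{"type":"array","items":{"type":"array","items":{"type":"number","minimum":-1,"maximum":1}}},"squeeze":{"type":"number"}},"required":["targets"]}

```bash
ls; mkdir -p pics
cat > h.py <<'E'
import numpy as np, cv2
from workcell import telemetry, optics, hand_in, robot
def snap(n,f):
    s=optics.snapshot(n); cv2.imwrite(f'pics/{f}.png',s['image'][...,::-1]); np.save(f'pics/{f}.npy',s,allow_pickle=True); return s
def load(f): return np.load(f'pics/{f}.npy',allow_pickle=True).item()
def ray(s,u,v):
    P=s['pose']; d=P[:3,:3]@np.array([(u-s['cx'])/s['fx'],(v-s['cy'])/s['fy'],1]); return P[:3,3],d/np.linalg.norm(d)
def onz(s,u,v,z):
    o,d=ray(s,u,v); return o+d*(z-o[2])/d[2]
def proj(s,p):
    P=s['pose']; c=P[:3,:3].T@(np.array(p)-P[:3,3]); return np.array([s['fx']*c[0]/c[2]+s['cx'],s['fy']*c[1]/c[2]+s['cy']])
def tri(a,b):
    (o1,d1),(o2,d2)=a,b
    t=np.linalg.lstsq(np.c_[d1,-d2],o2-o1,rcond=None)[0]; p,q=o1+t[0]*d1,o2+t[1]*d2
    return (p+q)/2,np.linalg.norm(p-q)
E
python3 - <<'E'
from h import *
a=snap('top','t0');b=snap('side','s0')
for s in(a,b): print(s['fx'],s['cx'],s['cy'],np.round(s['pose'],3).tolist())
print(telemetry.read_state()); print([x for x in dir(robot) if x[0]!='_'])
E
```

```text
pics
450.4110944564836 279.4137607393099 210.86304951334486 [[0.027, -0.98, 0.195, 0.376], [-0.999, -0.031, -0.019, 0.042], [0.025, -0.194, -0.981, 0.942], [0.0, 0.0, 0.0, 1.0]]
381.4137321409184 277.34900776874093 208.12912630324965 [[0.935, -0.23, 0.271, 0.336], [-0.354, -0.553, 0.754, -0.608], [-0.024, -0.801, -0.599, 0.578], [0.0, 0.0, 0.0, 1.0]]
{'time_s': 0.1, 'q': array([-1.26461018e+00,  4.91478489e-01,  1.55937168e+00, -7.21406731e-06,
        1.09173943e+00, -1.05589289e-01]), 'joint_vel': array([-0.00020134, -0.00048156, -0.00176854,  0.00010639, -0.00063511,
       -0.00067369]), 'joint_efforts': array([ 3.83843580e-03, -6.13622761e+01, -2.58606362e+01,  6.94276462e-02,
        4.70077631e-02, -4.00355214e-05]), 'position': array([ 0.25010751, -0.57253755,  0.21413891]), 'orientation': array([-2.62814644e+00,  1.72003407e+00,  1.21875981e-03]), 'ft_force': array([-0.28080234, -0.51318662, -0.03833984]), 'ft_torque': array([0.03317439, 0.0348953 , 0.00330248]), 'width': 1.0017871896359123}
['Unreachable', 'pinch_z']
```

View pics/t0.png

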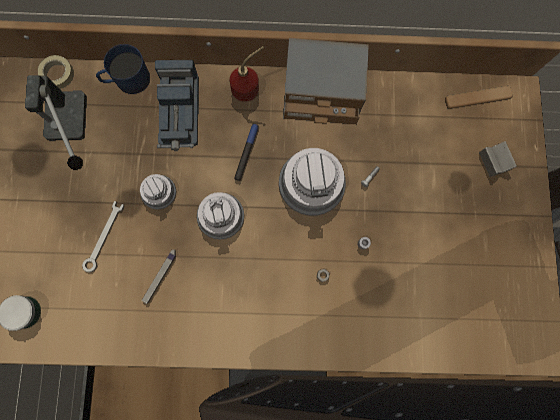

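View pics/s0.png

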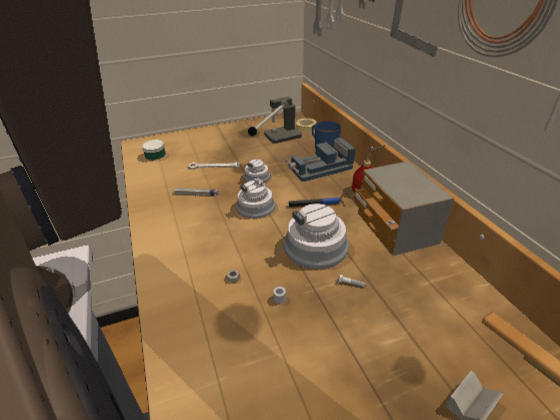

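Three lookalike chucks appear in the top view: small (157,190), middle (219,213) and large (314,180). The middle one is meant, and its flange of about 46 px fits 100 mm. The bush is at (364,243) in top and (280,296) in side. The nut is at (323,275) in top. Next I confirm this in one enlarged crop.

Run:
```python
from h import *
a=cv2.imread('pics/t0.png');b=cv2.imread('pics/s0.png')
def c(i,u,v,r,n): return cv2.resize(i[v-r:v+r,u-r:u+r],(n,n),interpolation=cv2.INTER_CUBIC)
m=np.vstack([np.hstack([c(a,219,213,28,392),c(b,255,195,28,392)]),np.hstack([c(a,364,243,14,196),c(a,323,275,14,196),c(b,280,296,14,196),c(b,233,276,14,196)])])
cv2.imwrite('pics/m0.png',m)
s=load('t0')
for n,u,v,z in(('chuck',219,209,.062),('bush',364,242,.022),('nut',323,275,.013),('bigc',315,175,.1)): print(n,onz(s,u,v,z))
s=load('s0')
for n,u,v,z in(('chuck',255,187,.062),('bush',280,291,.022)): print(n,onz(s,u,v,z))
```

```text
chuck [0.55050574 0.1447345  0.062     ]
bush [ 0.49859119 -0.15261153  0.022     ]
nut [ 0.4291281  -0.06938241  0.013     ]
bigc [ 0.61617872 -0.04181034  0.1       ]
chuck [0.54947245 0.14409781 0.062     ]
bush [ 0.49951194 -0.15340419  0.022     ]
```

View pics/m0.png

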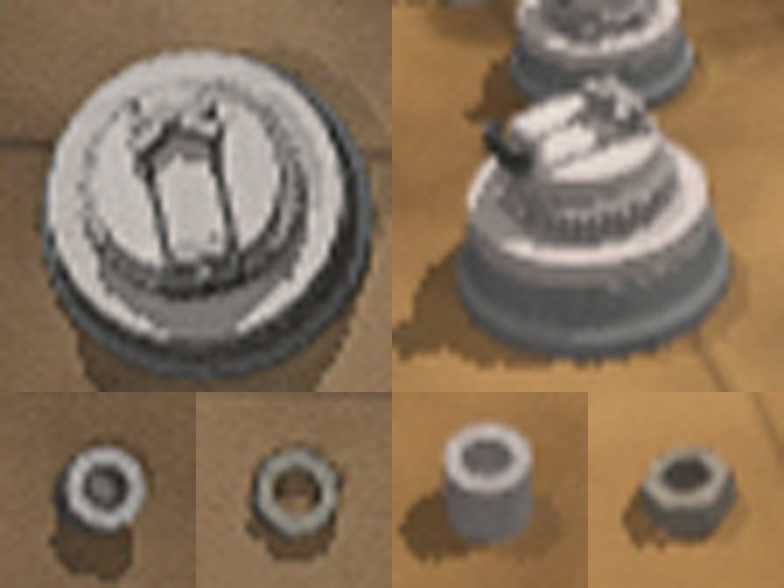

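The crops confirm it. The middle chuck at top (219,213) has a white lower ring, slim ring and a jaw-to-stop slot. The bush is the plain tall cylinder with a bored top at (364,242), and the nut at (323,275) is hexagonal. I now measure more finely and overlay the known circles as a check.

Run:
```python
from h import *
t=load('t0');s=load('s0')
print('bush top', *tri(ray(t,364.3,241.8),ray(s,279.1,290.9)))
print('lower ring top', *tri(ray(t,218.6,212.8),ray(s,254.6,194.4)))
for u,v,z in((218.6,212.8,.038),(218.1,210.0,.062)): print(onz(t,u,v,z))
# slot lines yaw, z=.062
c=lambda x,y:(191+x/7-.5,185+y/7-.5)
for a,b in(((165,262),(150,175)),((238,250),(222,140))):
    p,q=onz(t,*c(*a),.062),onz(t,*c(*b),.062); d=q-p; print('yaw deg',np.degrees(np.arctan2(d[1],d[0])),p,q)
C=np.array([.5495,.1445]); yaw=np.radians(10)
cand=[]
for im,(u0,v0),f in((t,(219,210),'t'),(s,(255,193),'s')):
    r=20 if f=='t' else 26; n=400
    k=n/(2*r); I=cv2.resize(im['image'][v0-r:v0+r,u0-r:u0+r,::-1],(n,n),interpolation=cv2.INTER_CUBIC)
    J=I.copy()
    def P(p): 
        q=(proj(im,p)-[u0-r,v0-r]+.5)*k-.5; return q
    def poly(pts,col): cv2.polylines(J,[np.array([P(p) for p in pts]).round().astype(int)],False,col,1)
    for d,z,col in((.054,.062,(0,0,255)),(.086,.038,(0,255,0))):
        poly([[C[0]+d/2*np.cos(a),C[1]+d/2*np.sin(a),z] for a in np.linspace(0,6.3,60)],col)
    R=lambda x,y,z:[C[0]+x*np.cos(yaw)-y*np.sin(yaw),C[1]+x*np.sin(yaw)+y*np.cos(yaw),z]
    poly([R(-.027,0,.062),R(.027,0,.062)],(255,0,0))
    for x in(-.03,-.02,-.01,0,.01,.02): poly([R(x,-.0075,.062),R(x,.0075,.062)],(255,0,255))
    cand.append(np.vstack([I,J])[:, :])
m=np.hstack([cand[0],cand[1]]); m=cv2.resize(m,(640,640)) if 0 else m
cv2.imwrite('pics/m1.png',cv2.resize(m,(600,600),interpolation=cv2.INTER_AREA))
```

```text
bush top [ 0.49840983 -0.15301749  0.02257189] 0.0010814457667220824
lower ring top [0.54777163 0.14789143 0.03786439] 0.0007813976444015321
[0.54735303 0.14792812 0.038     ]
[0.54842427 0.14640851 0.062     ]
yaw deg 12.726675180888595 [0.52416537 0.15305642 0.062     ] [0.54904429 0.1586753  0.062     ]
yaw deg 11.006424072030297 [0.52824626 0.13269431 0.062     ] [0.55984393 0.13883996 0.062     ]
```

View pics/m1.png

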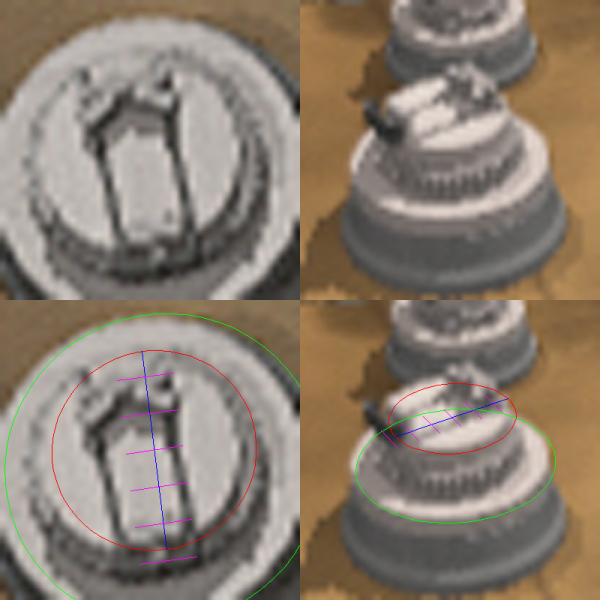

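The overlay shows my drawn centre about 1.6 px too far right. The triangulated centre, (0.548, 0.148) at z 0.038, matches the known height. Yaw is about 12°. The bush is at (0.4985, -0.153) with its top at z 0.0226, which also checks. First move: go above the bush, with the gripper axis across the chuck's y.

Emit:
drive_tool(
  targets=[
    [0.5,0.84,-0.1,0,0,-0.1,0],
    [0.5,0.84,-0.1,0,0,-0.1,0],
    [0.5,0.84,-0.1,0,0,-0.1,0],
    [0.5,0.84,-0.1,0,0,-0.1,0],
    [0.5,0.84,-0.1,0,0,-0.1,0],
    [0.5,0.84,-0.1,0,0,-0.1,0],
    [0.5,0.84,-0.1,0,0,-0.1,0],
    [0.5,0.84,-0.1,0,0,-0.1,0],
    [0.5,0.84,-0.1,0,0,-0.1,0],
    [0.5,0.84,-0.1,0,0,-0.1,0],
    [0.5,0.84,-0.1,0,0,-0.1,0],
    [0.5,0.84,-0.1,0,0,-0.1,0],
    [0.5,0.84,-0.1,0,0,-0.1,0],
    [0.5,0.84,-0.1,0,0,-0.1,0],
    [0.5,0.84,-0.1,0,0,-0.1,0],
    [0.5,0.84,-0.1,0,0,-0.1,0],
    [0.5,0.84,-0.1,0,0,-0.1,0],
    [0.5,0.84,-0.1,0,0,-0.1,0],
    [0.45,0.82,-0.1,0,0,-0.1,0],
    [0.45,0.82,-0.1,0,0,-0.1,0],
  ],
  squeeze=20,
)

```text
time_s: 2.1
position: [0.498, -0.1528, 0.1644]
orientation: [2.443, -1.974, -0.001]
ft_force: [0.2, 0.2, 0.8]
width: 1.001
```

Emit:
drive_tool(
  targets=[
    [0,0,-0.9,0,0,0,0.3],
    [0,0,-0.9,0,0,0,0.4],
    [0,0,-0.9,0,0,0,0.4],
    [0,0,-0.9,0,0,0,0.4],
    [0,0,-0.9,0,0,0,0.4],
    [0,0,-0.9,0,0,0,0.4],
    [0,0,-0.68,0,0,0,0.4],
    [0,0,0,0,0,0,0.4],
  ],
)

```text
time_s: 2.9
position: [0.4967, -0.1534, 0.0108]
orientation: [2.443, -1.974, -0.006]
ft_force: [-0.9, -0.7, 0.2]
width: 0.601
```

Run:
```python
from h import *
a=snap('top','t1');b=snap('side','s1')
def c(i,u,v,r): return cv2.resize(i['image'][v-r:v+r,u-r:u+r,::-1],(400,400),interpolation=cv2.INTER_CUBIC)
cv2.imwrite('pics/m2.png',np.hstack([c(b,280,290,40),c(b,255,185,22)]))
print(telemetry.read_state()['q'])
```

```text
[-4.26461452e-01  6.48081036e-01  1.98456299e+00 -1.85270163e-04
  5.09604666e-01  9.32706050e-01]
```

View pics/m2.png

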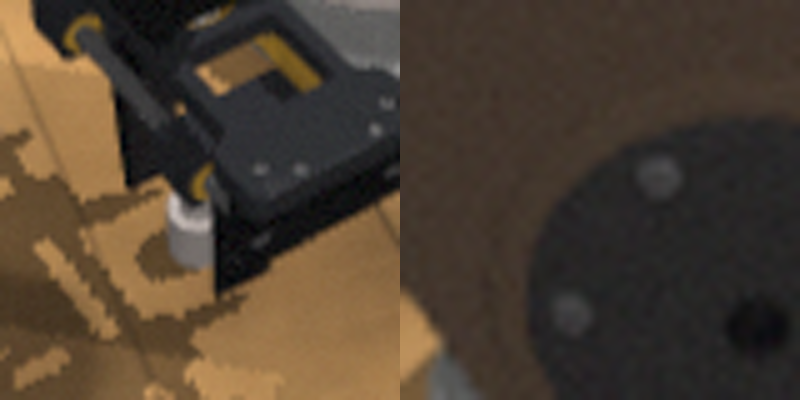

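The side crop shows the bush standing between the two fingers, clear of both. The body hides the chuck. Now I close.

Emit:
drive_tool(
  targets=[
    [0.06,0,0.05,0,0,0,0.6],
    [0,0,0,0,0,0,0.8],
    [0,0,0,0,0,0,0.9],
    [0,0,0,0,0,0,0.9],
    [0,0,0,0,0,0,0.9],
  ],
  squeeze=20,
)

```text
time_s: 3.5
position: [0.4993, -0.1538, 0.0142]
orientation: [-2.444, 1.974, -0.001]
ft_force: [0.3, 0.4, 2.8]
width: 0.24
```

Run:
```python
from h import *
s=telemetry.read_state(); print(s)
```

```text
{'time_s': 3.5, 'q': array([-4.25264849e-01,  6.46526815e-01,  1.98087073e+00, -1.07079867e-04,
        5.13764139e-01,  9.33887021e-01]), 'joint_vel': array([-0.00097616,  0.00140111, -0.00233004, -0.00117956, -0.00053473,
       -0.00171884]), 'joint_efforts': array([ 2.66252020e-01, -5.69872034e+01, -1.20716429e+01,  6.86593889e-02,
       -2.42645724e-02,  1.67530627e-03]), 'position': array([ 0.49925576, -0.15378609,  0.01415541]), 'orientation': array([-2.44370151e+00,  1.97422536e+00, -6.75990844e-04]), 'ft_force': array([0.27556344, 0.35233098, 2.84685692]), 'ft_torque': array([ 0.05222354,  0.08634817, -0.0130423 ]), 'width': 0.24030030161067376}
```

The bush is gripped, at an opening of 0.24 (22.8 mm, near 24). I lift it and measure the jaw face more closely meanwhile.

Emit:
drive_tool(
  targets=[
    [0,0,0.4,0,0,0,0.9],
    [0,0,0.8,0,0,0,0.9],
    [0,0,0.8,0,0,0,0.9],
    [0,0,0.8,0,0,0,0.9],
    [0,0,0.8,0,0,0,0.9],
    [0,0,0.8,0,0,0,0.9],
    [0,0,0.8,0,0,0,0.9],
    [0,0,0.8,0,0,0,0.9],
    [0,0,0.8,0,0,0,0.9],
    [0,0,0.6,0,0,0,0.9],
  ],
)

```text
time_s: 4.5
position: [0.4991, -0.1537, 0.2008]
orientation: [-2.444, 1.974, -0.002]
ft_force: [-0.1, 0.7, -0.9]
width: 0.241
```

Run:
```python
from h import *
t=load('t0');s=load('s0')
C=np.array([.548,.148]); yaw=np.radians(12)
R=lambda x,y,z:[C[0]+x*np.cos(yaw)-y*np.sin(yaw),C[1]+x*np.sin(yaw)+y*np.cos(yaw),z]
out=[]
for im,(u0,v0),r in((t,(217,208),16),(s,(252,186),16)):
    n=400;k=n/(2*r); I=cv2.resize(im['image'][v0-r:v0+r,u0-r:u0+r,::-1],(n,n),interpolation=cv2.INTER_CUBIC)
    g=cv2.convertScaleAbs(I,alpha=1.1); 
    for x in(-.04,-.03,-.02,-.01,0,.01,.02):
      for y in (-.0075,.0075):
        q=(proj(im,R(x,y,.073 if x<-.015 else .062))-[u0-r,v0-r]+.5)*k-.5
        cv2.circle(g,tuple(int(round(w)) for w in q),2,(0,0,255) if x<-.015 else (255,0,0),-1)
    out.append(g)
cv2.imwrite('pics/m3.png',np.hstack(out))
st=telemetry.read_state(); print(st['position'],st['width'],st['ft_force'])
```

```text
[ 0.49907356 -0.15371039  0.20080273] 0.24129320056798417 [-0.14656266  0.7036631  -0.87466922]
```

View pics/m3.png

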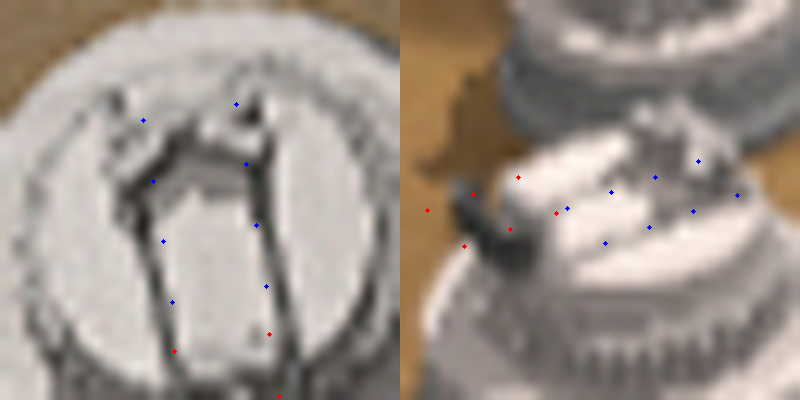

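In the top crop the jaw pad's face is near chuck x = -20 mm (faint shade at (255,335)). In side the dark collar runs back to about -33 mm, which agrees with "13 mm behind the face". The V apex at (187,125) puts the seated axis at about x = +1. I will stand the bush at x ≈ -4 mm, so I carry it over now.

Emit:
drive_tool(
  targets=[
    [0.12,0.4,0,0,0,0,0.9],
    [0.12,0.8,0,0,0,0,0.9],
    [0.12,0.8,0,0,0,0,0.9],
    [0.12,0.8,0,0,0,0,0.9],
    [0.12,0.8,0,0,0,0,0.9],
    [0.12,0.8,0,0,0,0,0.9],
    [0.12,0.8,0,0,0,0,0.9],
    [0.12,0.8,0,0,0,0,0.9],
    [0.12,0.8,0,0,0,0,0.9],
    [0.12,0.8,0,0,0,0,0.9],
    [0.12,0.8,0,0,0,0,0.9],
    [0.12,0.8,0,0,0,0,0.9],
    [0.12,0.8,0,0,0,0,0.9],
    [0.12,0.8,0,0,0,0,0.9],
    [0.12,0.8,0,0,0,0,0.9],
    [0.04,0.4,-0.4,0,0,0,0.9],
    [0,0,-0.9,0,0,0,0.9],
    [0,0,-0.9,0,0,0,0.9],
    [0,0,-0.9,0,0,0,0.9],
    [0,0,-0.8,0,0,0,0.9],
  ],
)

```text
time_s: 6.5
position: [0.5442, 0.1463, 0.0993]
orientation: [2.443, -1.973, -0.002]
ft_force: [0.4, -0.1, -1.3]
width: 0.244
```

Run:
```python
from h import *
b=snap('side','s2')
st=telemetry.read_state(); print(st['position'],st['orientation'],st['width'],st['ft_force'])
cv2.imwrite('pics/m4.png',cv2.resize(b['image'][140:240,195:315,::-1],None,fx=6,fy=6,interpolation=cv2.INTER_CUBIC))
```

```text
[0.54295071 0.14596949 0.09654647] [ 2.44030628 -1.9715189  -0.00606471] 0.24290710048705766 [-1.53543433 -0.9968879  -3.88881134]
```

View pics/m4.png

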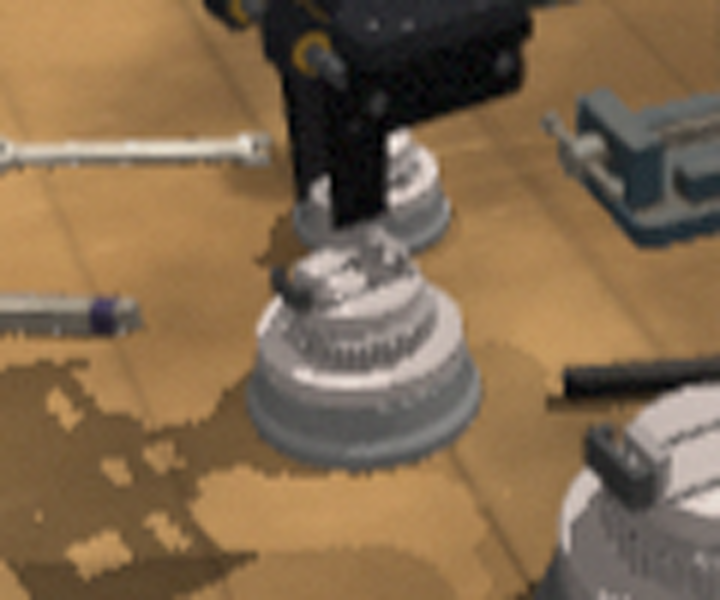

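The side crop shows the fingers straight above the chuck top at about (360,225), with the near finger hiding the bush. I lower with small steps, watching the force.

Emit:
drive_tool(
  targets=[
    [0.06,0.02,-0.1,0,0,0,0.9],
    [0,0,-0.2,0,0,0,0.9],
    [0,0,-0.2,0,0,0,0.9],
    [0,0,-0.1,0,0,0,0.9],
    [0,0,0,0,0,0,0.9],
    [0,0,0,0,0,0,0.9],
  ],
)

```text
time_s: 7.15
position: [0.5468, 0.1467, 0.0867]
orientation: [-2.444, 1.974, -0.001]
ft_force: [-0.3, 1.3, -0.2]
width: 0.244
```

Emit:
drive_tool(
  targets=[
    [-0.06,0,-0.1,0,0,0,0.9],
    [0,0,-0.1,0,0,0,0.9],
    [0,0,-0.1,0,0,0,0.9],
    [0,0,-0.06,0,0,0,0.9],
    [0,0,0,0,0,0,0.9],
    [0,0,0,0,0,0,0.9],
    [0,0,0,0,0,0,0.9],
  ],
)

```text
time_s: 7.85
position: [0.5452, 0.1468, 0.0775]
orientation: [-2.444, 1.974, -0.0]
ft_force: [0.4, -0.2, -0.5]
width: 0.243
```

No contact so far, and the bush foot is already below the tops of the jaw and stop. The last millimetre comes next.

Emit:
drive_tool(
  targets=[
    [0,0,-0.03,0,0,0,0.9],
    [0,0,-0.02,0,0,0,0.9],
    [0,0,0,0,0,0,0.9],
    [0,0,0,0,0,0,0.9],
  ],
)

```text
time_s: 8.25
position: [0.5452, 0.1467, 0.0762]
orientation: [2.444, -1.974, 0.0]
ft_force: [-0.2, -0.2, -0.3]
width: 0.247
```

Emit:
drive_tool(
  targets=[
    [0,0,-0.03,0,0,0,0.9],
    [0,0,0,0,0,0,0.9],
    [0,0,0,0,0,0,0.9],
  ],
)

```text
time_s: 8.55
position: [0.5453, 0.1468, 0.0761]
orientation: [-2.444, 1.974, -0.001]
ft_force: [-2.4, -1.0, 7.6]
width: 0.242
```

Contact reads 7.6 N upward at z 0.0761 (expected 0.0762), so the bush sits on the chuck's top. I open part-way and rise.

Emit:
drive_tool(
  targets=[
    [0,0,0,0,0,0,0.7],
    [0,0,0,0,0,0,0.6],
    [0,0,0,0,0,0,0.55],
    [0,0,0,0,0,0,0.55],
    [0,0,0.4,0,0,0,0.55],
    [0,0,0.8,0,0,0,0.55],
    [0,0,0.8,0,0,0,0.4],
    [-0.6,0,0.8,0,0,0,0],
    [-1,0,0.8,0,0,0,0],
    [-1,0,0.8,0,0,0,0],
    [-1,0,0,0,0,0,0],
    [-1,0,0,0,0,0,0],
    [-1,0,0,0,0,0,0],
  ],
)

```text
time_s: 9.85
position: [0.4042, 0.1467, 0.1862]
orientation: [-2.443, 1.974, -0.001]
ft_force: [0.1, 0.2, 0.5]
width: 0.974
```

Run:
```python
from h import *
t=snap('top','t3');s=snap('side','s3')
C=np.array([.548,.148]); yaw=np.radians(12)
R=lambda x,y,z:[C[0]+x*np.cos(yaw)-y*np.sin(yaw),C[1]+x*np.sin(yaw)+y*np.cos(yaw),z]
out=[]
for im,(u0,v0),r in((t,(217,208),16),(s,(252,183),18)):
    n=400;k=n/(2*r); g=cv2.resize(im['image'][v0-r:v0+r,u0-r:u0+r,::-1],(n,n),interpolation=cv2.INTER_CUBIC)
    for x in(-.02,-.008,-.004,.02):
        q=(proj(im,R(x,0,.084 if abs(x)<.01 else .062))-[u0-r,v0-r]+.5)*k-.5
        cv2.circle(g,tuple(int(round(w)) for w in q),2,(0,0,255) if abs(x)<.01 else (255,0,0),-1)
    out.append(g)
cv2.imwrite('pics/m5.png',np.hstack(out))
```

```text
(no output)
```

View pics/m5.png

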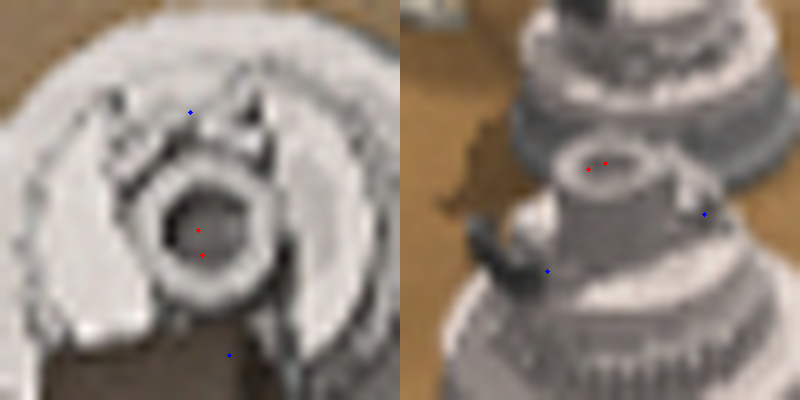

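The bush stands upright at (603,165) in side and (207,228) in top, within about 1.5 mm of plan, between the jaw and the V. I go over the ring at high z, turning the fingers +0.6 rad so the clockwise sweep clears the jaw.

Emit:
drive_tool(
  targets=[
    [0.4,0,0,0,0,0.6,0],
    [0.8,0,0,0,0,0.6,0],
    [0.8,0,0,0,0,0.6,0],
    [0.8,0,0,0,0,0.6,0],
    [0.8,0,0,0,0,0.6,0],
    [0.8,0,0,0,0,0.6,0],
    [0.8,0,0,0,0,0.6,0],
    [0.5,0,0,0,0,0.6,0],
    [0,0,0,0,0,0.6,0],
    [0,0,0,0,0,0.6,0],
    [0,0,0,0,0,0,0],
    [0,0,0,0,0,0,0],
  ],
)

```text
time_s: 11.15
position: [0.5481, 0.1467, 0.1857]
orientation: [-2.917, 1.166, -0.001]
ft_force: [0.4, -0.1, 0.1]
width: 1.001
```

Emit:
drive_tool(
  targets=[
    [0.02,0.06,-0.4,0,0,0,0],
    [0,0,-0.8,0,0,0,0],
    [0,0,-0.8,0,0,0,0],
    [0,0,-0.8,0,0,0,0],
    [0,0,-0.8,0,0,0,0],
    [0,0,-0.8,0,0,0,0],
    [0,0,-0.6,0,0,0,0],
    [0,0,-0.3,0,0,0,0],
    [0,0,-0.2,0,0,0,0],
    [0,0,-0.1,0,0,0,0],
    [0,0,0,0,0,0,0],
    [0,0,0,0,0,0,0],
    [0,0,0,0,0,0,0],
  ],
)

```text
time_s: 12.45
position: [0.5484, 0.1483, 0.0459]
orientation: [-2.918, 1.164, -0.001]
ft_force: [0.2, -0.9, -0.2]
width: 1.0
```

Emit:
drive_tool(
  targets=[
    [0,0,-0.07,0,0,0,0],
    [0,0,-0.06,0,0,0,0.1],
    [0,0,0,0,0,0,0.25],
    [0,0,0,0,0,0,0.4],
    [0,0,0,0,0,0,0.5],
    [0,0,0,0,0,0,0.5],
    [0,0,0,0,0,0,0.5],
    [0,0,0,0,0,0,0.5],
  ],
  squeeze=12,
)

```text
time_s: 13.25
position: [0.548, 0.1484, 0.0422]
orientation: [2.918, -1.164, -0.0]
ft_force: [-1.9, 2.2, 1.5]
width: 0.648
```

Run:
```python
from h import *
st=telemetry.read_state()
for k in('position','orientation','ft_force','ft_torque','width','q'): print(k,np.round(st[k],4))
```

```text
position [0.548  0.1484 0.0422]
orientation [ 2.9180e+00 -1.1639e+00 -4.0000e-04]
ft_force [-1.9229  2.1845  1.5329]
ft_torque [ 0.4046  0.2785 -0.03  ]
width 0.6478
q [1.4810e-01 6.3920e-01 1.8538e+00 2.0000e-04 6.4880e-01 9.0700e-01]
```

The opening is 61.5 mm, which matches the 62 mm slim ring (not 54 or 86), and tips at z 0.042 sit inside the 39–51 band. I grip harder and turn clockwise in small steps, reading the torque after each.

Emit:
drive_tool(
  targets=[
    [0,0,0,0,0,0,0.6],
    [0,0,0,0,0,0,0.6],
    [0,0,0,0,0,-0.25,0.6],
    [0,0,0,0,0,-0.25,0.6],
    [0,0,0,0,0,-0.25,0.6],
    [0,0,0,0,0,-0.25,0.6],
  ],
  squeeze=50,
)

```text
time_s: 13.85
position: [0.548, 0.1484, 0.0422]
orientation: [2.855, -1.31, -0.0]
ft_force: [-3.8, 4.6, 1.3]
width: 0.639
```

```bash
cat > r.py <<'E'
from h import *
from scipy.spatial.transform import Rotation as Ro
st=telemetry.read_state()
x=Ro.from_rotvec(st['orientation']).as_matrix()[:,0]
print('t',round(st['time_s'],2),'yaw',round(np.arctan2(x[1],x[0]),4),'T',np.round(st['ft_torque'],3),'F',np.round(st['ft_force'],1),'p',np.round(st['position'],4),'w',round(st['width'],3),'q6',round(st['q'][5],3))
E
python3 r.py
```

```text
t 13.85 yaw -0.8606 T [0.861 0.532 0.478] F [-3.8  4.6  1.3] p [0.548  0.1484 0.0422] w 0.639 q6 1.009
```

Baseline torque is 0.478 N·m, so the ring is turning freely (expected 0.45). I continue.

Emit:
drive_tool(
  targets=[
    [0,0,0,0,0,-0.25,0.6],
    [0,0,0,0,0,-0.25,0.6],
    [0,0,0,0,0,-0.25,0.6],
    [0,0,0,0,0,-0.25,0.6],
  ],
)

```text
time_s: 14.25
position: [0.5479, 0.1485, 0.0422]
orientation: [2.786, -1.451, -0.001]
ft_force: [-3.8, 5.2, 3.1]
width: 0.639
```

```bash
python3 r.py
```

```text
t 14.25 yaw -0.9605 T [0.976 0.605 0.485] F [-3.8  5.2  3.1] p [0.5479 0.1485 0.0422] w 0.639 q6 1.109
```

Emit:
drive_tool(
  targets=[
    [0,0,0,0,0,-0.25,0.6],
    [0,0,0,0,0,-0.25,0.6],
    [0,0,0,0,0,-0.25,0.6],
  ],
)

```text
time_s: 14.55
position: [0.5478, 0.1486, 0.0422]
orientation: [2.73, -1.555, -0.001]
ft_force: [-3.9, 6.4, 1.6]
width: 0.64
```

```bash
python3 r.py
```

```text
t 14.55 yaw -1.0356 T [1.157 0.647 0.444] F [-3.9  6.4  1.6] p [0.5478 0.1486 0.0422] w 0.64 q6 1.184
```

Emit:
drive_tool(
  targets=[
    [-0.01,0.02,0,0,0,-0.25,0.6],
    [0,0,0,0,0,-0.25,0.6],
    [0,0,0,0,0,-0.25,0.6],
  ],
)

```text
time_s: 14.85
position: [0.5478, 0.1487, 0.0422]
orientation: [2.669, -1.657, -0.0]
ft_force: [-3.8, 2.2, 2.7]
width: 0.64
```

```bash
python3 r.py
```

```text
t 14.85 yaw -1.1109 T [0.464 0.572 0.42 ] F [-3.8  2.2  2.7] p [0.5478 0.1487 0.0422] w 0.64 q6 1.26
```

Emit:
drive_tool(
  targets=[
    [0,0,0,0,0,-0.25,0.6],
    [0,0,0,0,0,-0.25,0.6],
    [0,0,0,0,0,-0.25,0.6],
  ],
)

```text
time_s: 15.15
position: [0.5478, 0.1487, 0.0422]
orientation: [2.605, -1.755, -0.0]
ft_force: [-3.1, 2.7, 4.0]
width: 0.637
```

```bash
python3 r.py
```

```text
t 15.15 yaw -1.1859 T [0.545 0.791 0.595] F [-3.1  2.7  4. ] p [0.5478 0.1487 0.0422] w 0.637 q6 1.335
```

Emit:
drive_tool(
  targets=[
    [0,0,0,0,0,-0.1,0.6],
    [0,0,0,0,0,-0.1,0.6],
  ],
)

```text
time_s: 15.35
position: [0.5478, 0.1488, 0.0422]
orientation: [2.588, -1.78, -0.0]
ft_force: [-4.4, 3.1, 3.1]
width: 0.637
```

```bash
python3 r.py
```

```text
t 15.35 yaw -1.2048 T [0.548 0.806 0.602] F [-4.4  3.1  3.1] p [0.5478 0.1488 0.0422] w 0.637 q6 1.354
```

Emit:
drive_tool(
  targets=[
    [0,0,0,0,0,-0.1,0.6],
  ],
)

```text
time_s: 15.45
position: [0.5478, 0.1488, 0.0422]
orientation: [2.58, -1.793, -0.0]
ft_force: [-4.4, 2.7, 2.5]
width: 0.641
```

```bash
python3 r.py
```

```text
t 15.45 yaw -1.2146 T [0.581 0.782 0.574] F [-4.4  2.7  2.5] p [0.5478 0.1488 0.0422] w 0.641 q6 1.364
```

Emit:
drive_tool(
  targets=[
    [0,0,0,0,0,-0.1,0.6],
    [0,0,0,0,0,-0.1,0.6],
  ],
)

```text
time_s: 15.65
position: [0.5478, 0.1488, 0.0422]
orientation: [2.562, -1.818, -0.0]
ft_force: [-4.6, 3.8, 3.2]
width: 0.639
```

```bash
cat >> r.py <<'E'
T=[st['ft_torque'][2]]
for i in range(4): a=optics.snapshot('side'); T.append(telemetry.read_state()['ft_torque'][2])
print(np.round(T,3))
cv2.imwrite('pics/m6.png',cv2.resize(a['image'][150:230,205:305,::-1],None,fx=8,fy=7.5,interpolation=cv2.INTER_CUBIC))
E
python3 r.py
```

```text
t 15.65 yaw -1.2346 T [0.608 0.829 0.615] F [-4.6  3.8  3.2] p [0.5478 0.1488 0.0422] w 0.639 q6 1.384
[0.615 0.527 0.468 0.44  0.437]
```

View pics/m6.png

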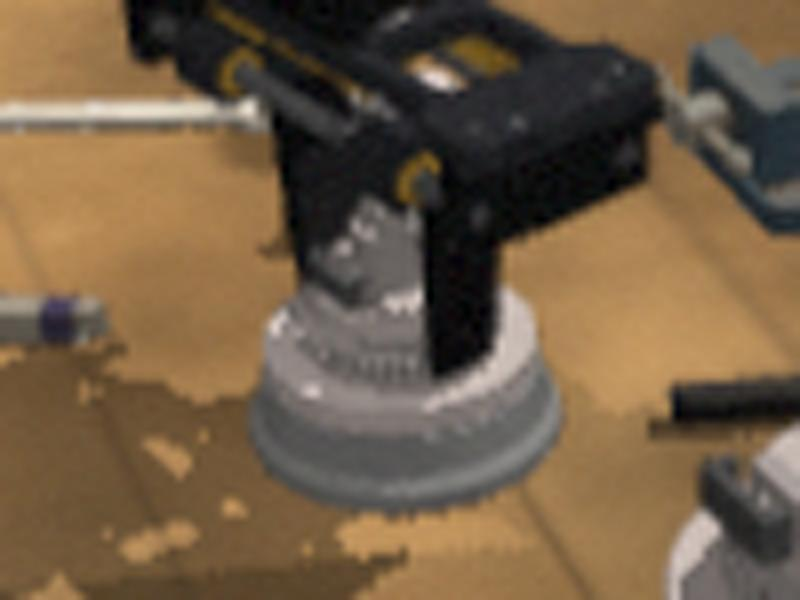

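The side crop shows the bush upright at (370,250) with the jaw at (340,275) against it. Torque rose from a 0.46 baseline to about 0.61, so the jaw force is about 8 N. The bound from where contact could have begun is 12 N or less. One more small step as a check.

Emit:
drive_tool(
  targets=[
    [0,0,0,0,0,-0.08,0.6],
    [0,0,0,0,0,-0.08,0.6],
  ],
)

```text
time_s: 16.05
position: [0.5477, 0.1488, 0.0422]
orientation: [2.547, -1.839, -0.0]
ft_force: [-4.7, 4.2, 3.1]
width: 0.64
```

```bash
python3 r.py
```

```text
t 16.05 yaw -1.2504 T [0.683 0.8   0.667] F [-4.7  4.2  3.1] p [0.5477 0.1488 0.0422] w 0.64 q6 1.399
[0.667 0.608 0.545 0.445 0.516]
```

Torque is now 0.667, which is 0.21 over baseline, or about 10.5 N. It also rises with angle, so the grip is not slipping. I release the ring and rise clear.

Emit:
drive_tool(
  targets=[
    [0,0,0,0,0,0,0.3],
    [0,0,0,0,0,0,0.1],
    [0,0,0,0,0,0,0],
    [0,0,0,0,0,0,0],
    [0,0,0,0,0,0,0],
    [0,0,0,0,0,0,0],
    [0,0,0.4,0,0,0,0],
    [0,0,0.8,0,0,0,0],
    [0,0,0.8,0,0,0,0],
    [0,0,0.8,0,0,0,0],
    [0,0,0.8,0,0,0,0],
    [0,0,0.8,0,0,0,0],
    [-0.6,0,0.8,0,0,0,0],
    [-0.8,0,0.5,0,0,0,0],
    [-0.8,0,0,0,0,0,0],
    [-0.8,0,0,0,0,0,0],
    [-0.8,0,0,0,0,0,0],
    [-0.8,0,0,0,0,0,0],
    [-0.8,0,0,0,0,0,0],
    [0,0,0,0,0,0,0],
  ],
)

```text
time_s: 18.25
position: [0.4111, 0.1487, 0.1854]
orientation: [2.548, -1.837, -0.0]
ft_force: [-0.3, 0.3, 0.3]
width: 1.0
```

Run:
```python
from h import *
t=snap('top','t4');s=snap('side','s4')
out=[cv2.resize(im['image'][v-r:v+r,u-r:u+r,::-1],(400,400),interpolation=cv2.INTER_CUBIC) for im,(u,v),r in((t,(217,208),18),(s,(252,183),18))]
cv2.imwrite('pics/m7.png',np.hstack(out))
a=load('t0')['image'].astype(int);d=np.abs(a-t['image']).max(2)
for n,(u,v) in dict(nut=(323,275),bolt=(372,177),marker=(246,152),bit=(159,277)).items(): print(n,d[v-8:v+8,u-8:u+8].mean())
st=telemetry.read_state();print(st['position'],st['width'],st['time_s'])
```

```text
nut 6.59375
bolt 18.85546875
marker 14.1015625
bit 49.296875
[0.41351663 0.14887395 0.18542118] 1.0027103850371943 18.35
```

View pics/m7.png

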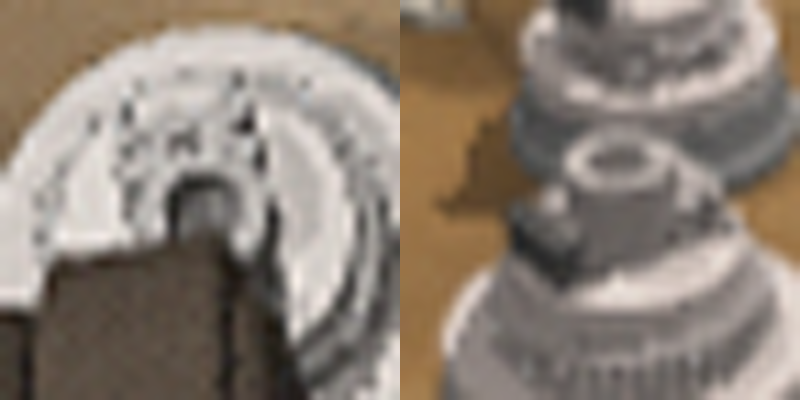

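The bush is upright with its rim against the V (top (200,190)), the jaw now lies on its other side (side (545,240)), and the hand is clear. The high top-view difference at the bit may just be the arm, so I check it in the side view and then hand in.

Run:
```python
from h import *
t=load('t0');a,b=load('s0')['image'],load('s4')['image']
for n,(u,v) in dict(nut=(233,276),bolt=(352,282),marker=(316,202),bit=(196,191)).items():
    g=[cv2.cvtColor(i,cv2.COLOR_RGB2GRAY) for i in(a,b)]
    w=g[0][v-8:v+8,u-14:u+14]; r=cv2.matchTemplate(g[1][v-13:v+13,u-19:u+19],w,cv2.TM_CCOEFF_NORMED)
    _,m,_,l=cv2.minMaxLoc(r); print(n,'corr',round(m,2),'shift px',l[0]-5,l[1]-5)
print(hand_in())
```

```text
nut corr 0.96 shift px 0 0
bolt corr 1.0 shift px 0 0
marker corr 1.0 shift px 0 0
bit corr 1.0 shift px 0 0
the job is handed in; nothing more can be done
None
```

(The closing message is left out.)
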